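# Sift the press studs out of the buttons on the sewing bench

## Robot

A 7-joint arm with a two-finger parallel gripper is mounted at the origin on the work surface. World frame = base frame: x ahead of the robot, y to its left, z up, the work surface at z = 0. Lengths are in m, angles in rad, forces in N, time in s.
With the tool pointing down it reaches from about 0.425 to 0.875 m from the base axis. Payload 4.7 kg.
Tool frame: the origin (TCP) lies at the centre of the arm's flange, where the gripper is bolted on; the fingertips stand 182 mm ahead of it and the grasp point (between the pads) lies 164 mm ahead of it (manip.finger_overhang is the distance from the TCP to the fingertips, in m); z points along the fingers, y is the line along which they close (so a half turn about z gives the same grasp; the last joint's range is limited). The gripper opens to 87 mm and grips with 3 to 60 N. Pads are 19 mm wide; open, the fingers measure 117 mm over their backs; the gripper's body (75 mm by 190 mm) begins 51 mm behind the grasp point.
Start: joints at [1.225, 0.321, -0.07, 1.45, 0.023, 1.371, -0.057], TCP at [0.229, -0.608, 0.405] pointing down, gripper open.
Joint ranges: [-2.86, 2.86], [-0.3, 2.09], [-1.38, 1.24], [0.06, 2.45], [-1.56, 4.7], [0.09, 2.05], [-2.69, 2.69]. Speed limits (rad/s): [2.57, 2.57, 3.14, 3.14, 3.14, 3.14, 3.14].

## Interface

Orientations are given as a unit quaternion [x, y, z, w].
In Python, from cell import telemetry, snapshot, manip gives the robot as it stands.
- The arm moves only by the tool arm_command, never from a script. Its argument "rows" is a list of rows, each a list of 7 numbers: the shift along the tool's x, y, z in cm, then the turn, a rotation vector about the tool's x, y, z in degrees, then the gripper command: -1 is shut, 1 is fully open, values between are in proportion. In form: [[x, y, z, rx, ry, rz, hand], ...]. A call has exactly 10 rows; each row shifts and turns the commanded pose from where the row before left it, along the tool's axes as they then stand; what a row does not reach is not made up. A row lasts 1/10 s, in which the tool goes at most 50 mm and 8.59 degrees, less where a joint would pass 70% of its speed; a pose out of reach is approached as far as the arm can. A call is refused whole if a number of a shift passes 5 or a number of a turn 8.59, either way. A call with a gripper value outside its range is refused whole. The fingers move at their own pace and stop on an object; "squeeze" is the grip in N (left out, the last holds). Time passes only in rows, so rows that do not move let the fingers close, or fill a call up. It gives the time, the measured TCP pose, the force, the opening and the grip force at its end, in the units of the state.
- telemetry.sense(): the state, without advancing time (a new reading comes with each control period).
- snapshot(name): name is "side" or "top" or "wrist"; returns a dict with "frame" (384x512x3 uint8, blue, green, red), "fov_y" (degrees; the focal length in pixels is half the picture's height over the tangent of half this angle, whatever the lens; pixels are square), "cx", "cy" (the principal point, pixels), "cam_to_world" (4x4, takes a point from camera to world coordinates). Camera axes: x right, y up, looking along -z (the intrinsics and any distortion apply to the point x, -y, -z); pixel columns grow to the right and rows downward; lengths in m; the calibration is good to about 2 mm. A picture is of the moment at which its call begins. There is no depth.
- manip.sign_off(): hands the job in; it is judged then, once.
The state is a dict: "t": time; "qpos": joint angles; "qd": joint speeds; "effort": joint torques, N m; "tcp_pos": TCP position; "ee_rot": TCP orientation; "force": force on the tool from outside, world axes, zero at the start; "moment": the same for the moment, N m; "grip_width": finger opening in m; "grip_force": force on a finger pad.
Only numpy, scipy, OpenCV 4.12 (cv2) and the standard library are available. Lean on these libraries where they do the work, as an engineer would, in place of code of your own. Each camera call takes 0.05 s, during which the arm holds its last target. There are 200 camera calls.

## Task

Carry the sieve of mixed brass buttons and press studs to the clear box without spilling and lower it gently onto the box's two ledges. Holding it there, shake it side to side along the ledges in several full strokes that lightly tap the divider at each end, never ramming it, until all the small studs have dropped into the box and the large buttons are left. Let go of the sieve where it rests on the ledges; do not lean on the box, lift the sieve while sifting, or disturb anything else.

Things in the scene. Friction and masses are not known exactly. Their poses are not given: they have to be found in the camera images.
- sieve: open aluminium tray 176 mm (x) by 150 mm (y), walls 28 mm high, about 0.35 kg, floor 4 mm thick with openings about 18 mm square, and a fixed bridge handle. It starts on the cutting mat; the parts in it lie loose on smooth metal: they stay put in a gentle carry (0.15 m/s) and slide in brisk strokes (0.3 m/s). Origin: centre of its underside; z up, y is its shaking direction
- handle (a point): middle of the sieve's handle, 70 mm above the sieve's underside: a wooden bar that spans the tray along its x over the middle, 14 mm wide (y) and 14 mm tall, clear on both sides and above; the tray's walls end 35 mm below the bar
- box: clear box, fixed, 190 mm (x) by 320 mm (y) by 100 mm high. A white ledge 14 mm wide runs inside each long wall, top 62 mm above the box's underside, giving 1 mm per 10 N. The sieve, its y along the box's y, fits between the long walls with 3 mm to spare each side and slides on the ledges, handle middle then 132 mm above the box's underside. Origin: centre of its underside
- dividers: two grey dividers across the box, 98 mm high, at +y (left) and -y (right). Each inner face is anywhere from 86 to 110 mm from the box's middle, each its own; no pose tells where (the origin is only the box's): look or feel. A sieve lowered at the box's middle clears both. Springy: yield 1 mm per 2 N; would pop out above 14 N
- stud0: press stud, one of five: small brass disc 11 mm across and 5 mm thick, 10 g, goes through the sieve; origin: centre of its underside
- stud1: press stud, one of five: small brass disc 11 mm across and 5 mm thick, 10 g, goes through the sieve; origin: centre of its underside
- stud2: press stud, one of five: small brass disc 11 mm across and 5 mm thick, 10 g, goes through the sieve; origin: centre of its underside
- stud3: press stud, one of five: small brass disc 11 mm across and 5 mm thick, 10 g, goes through the sieve; origin: centre of its underside
- stud4: press stud, one of five: small brass disc 11 mm across and 5 mm thick, 10 g, goes through the sieve; origin: centre of its underside
- button0: button, one of three: large brass disc 27 mm across and 6 mm thick, 15 g, cannot go through the sieve; origin: centre of its underside
- button1: button, one of three: large brass disc 27 mm across and 6 mm thick, 15 g, cannot go through the sieve; origin: centre of its underside
- button2: button, one of three: large brass disc 27 mm across and 6 mm thick, 15 g, cannot go through the sieve; origin: centre of its underside
- spool: bystander: spool of ochre thread, 38 mm across, 40 mm high, between the box and the sieve's first place; origin: centre of its underside
- spool_tan: bystander: spool of cream thread, 38 mm across, 40 mm high; origin: centre of its underside
- tape: bystander: round white tape-measure case 54 mm across, 16 mm high, on the robot's side; origin: centre of its underside
- forceps: bystander: steel forceps lying flat, about 150 mm long, 10 mm high; origin: at the pivot, on the bench
- pin_tin: bystander: round metal pin tin, 74 mm across, 24 mm high; origin: centre of its underside
Not all that is in view belongs to the job. What is shaped like the button2 but pink is not meant. Leave any grey or pink look-alike of the button1 alone.

How it is judged:
By the outcome, as a careful person would: the job done as asked, in the order asked, and still so for the second after the job is handed in, with the robot touching nothing.
It also fails if it takes over 72 s, if anything falls off the work surface, if the arm or the gripper's body presses on something with over 40 N, if the wrist force passes 120 N, or if a joint passes its speed limit or range.

## Working session

There is one attempt and no reset: what is moved stays moved. The work goes in short steps, Python scripts to look and compute and a tool call to move; the robot and the scene stay as the last step left them, time stands still between calls to the robot, and variables do not carry over. Pictures are saved under pics/ and viewed, at most 10 in all, crops included, and the job is handed in when it is done.

Besides the shell and the picture viewer there is one more tool, called after "Request:" as name(argument=value, ...), one argument or row to a line, values as JSON. arm_command: Moves the arm, as the interface text tells. Its arguments: {"type":"object","properties":{"rows":{"type":"array"},"squeeze":{"type":"number"}},"required":["rows"]}

```bash
mkdir -p pics; ls; python3 - <<'E'
from cell import telemetry, snapshot, manip
import cv2,numpy as np
s=telemetry.sense()
for k,v in s.items(): print(k,np.round(v,4))
for n in("top","side"):
    d=snapshot(n); cv2.imwrite(f"pics/{n}0.png",d["frame"]); print(n,{k:np.round(v,4).tolist() for k,v in d.items() if k!="frame"})
E
```

```text
pics
t 0.0
qpos [ 1.2251  0.3218 -0.0701  1.4517  0.0226  1.3708 -0.0569]
qd [ 0.0003  0.0008  0.0007  0.0024 -0.0004  0.0019 -0.0006]
effort [ 5.00000e-04 -4.91290e+01 -4.03500e-01 -3.12527e+01 -6.39000e-02
  4.40000e-02  2.00000e-04]
tcp_pos [ 0.2288 -0.6082  0.4037]
ee_rot [ 9.839e-01  1.790e-01 -2.000e-04 -9.000e-04]
force [-0.4895 -0.1093 -0.2756]
moment [-0.0268  0.0324  0.0073]
grip_force 0.0
grip_width 0.0868
top {'fov_y': 50.0686, 'cx': 262.245, 'cy': 189.3636, 'cam_to_world': [[-0.0663, 0.9773, -0.2014, 0.4224], [-0.9978, -0.0655, 0.0106, 0.0142], [-0.0029, 0.2017, 0.9794, 0.9183], [0.0, 0.0, 0.0, 1.0]]}
side {'fov_y': 51.3509, 'cx': 257.854, 'cy': 187.9588, 'cam_to_world': [[0.9927, 0.061, -0.1043, 0.4635], [-0.1204, 0.5718, -0.8115, -0.796], [0.0101, 0.8181, 0.575, 0.6297], [0.0, 0.0, 0.0, 1.0]]}
```

View pics/top0.png

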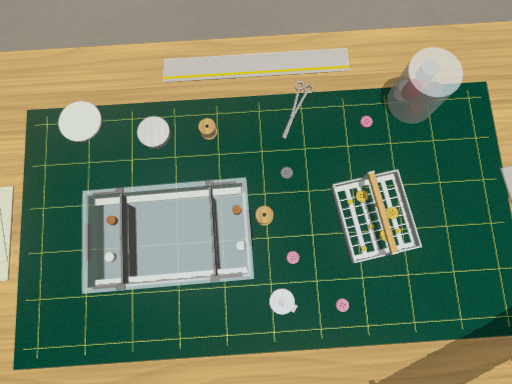

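View pics/side0.png

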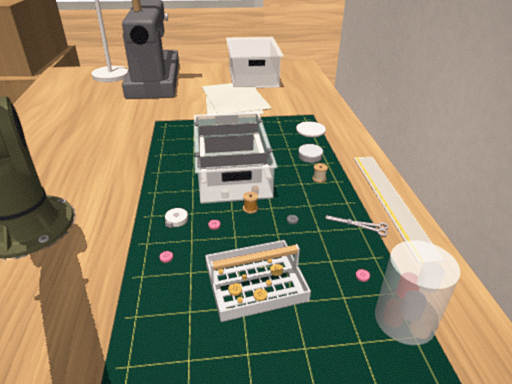

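The top view shows the sieve near (376,215) with its handle running from (373,173) to (392,252). The box spans about (83–253, 180–292), and the ochre spool at (264,215) stands between them. The side view agrees. I'll enlarge both areas next.

```bash
cat > h.py <<'E'
import cv2,numpy as np
from cell import telemetry, snapshot, manip
def ray(d,u,v):
    f=192/np.tan(np.radians(d["fov_y"]/2)); M=np.array(d["cam_to_world"])
    r=M[:3,:3]@np.array([(u-d["cx"])/f,-(v-d["cy"])/f,-1]); return M[:3,3],r
def at(d,u,v,z):
    o,r=ray(d,u,v); return o+r*(z-o[2])/r[2]
def px(d,p):
    f=192/np.tan(np.radians(d["fov_y"]/2)); M=np.array(d["cam_to_world"])
    c=M[:3,:3].T@(np.array(p)-M[:3,3]); return d["cx"]+f*c[0]/-c[2], d["cy"]-f*c[1]/-c[2]
E
python3 - <<'E'
from h import *
d=snapshot("top"); f=d["frame"]
a=cv2.resize(f[160:270,320:430],(600,600),interpolation=cv2.INTER_CUBIC)
cv2.imwrite("pics/c1.png",a)
b=cv2.resize(f[170:300,75:265],None,fx=4.2,fy=4.2,interpolation=cv2.INTER_CUBIC)
cv2.imwrite("pics/c2.png",b); print(b.shape)
E
```

```text
(546, 798, 3)
```

View pics/c1.png

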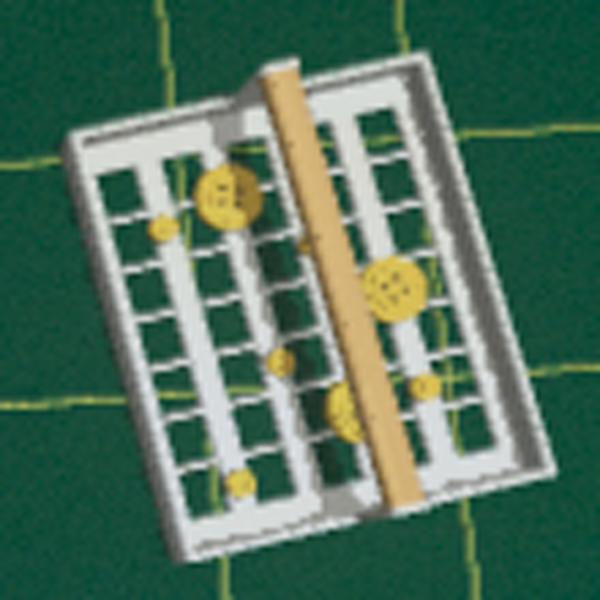

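View pics/c2.png

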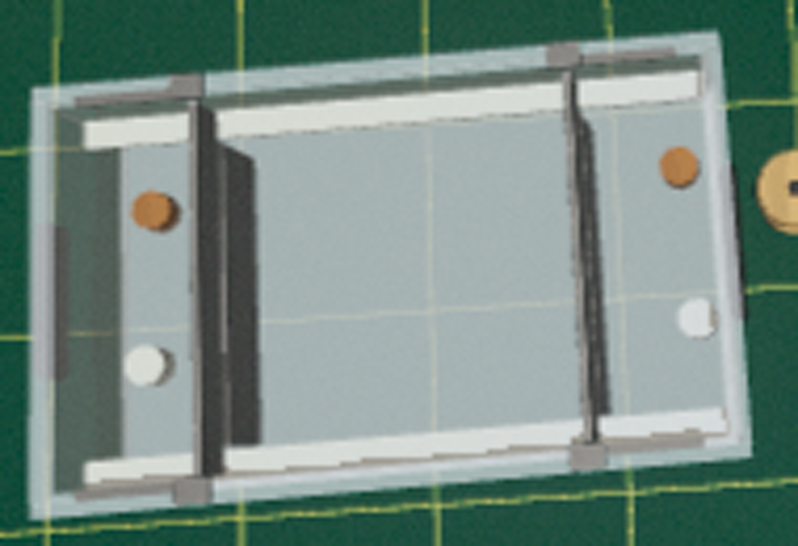

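The sieve crop has rim corners at about (70,135), (428,55), (553,472), (185,560), and the handle runs from (281,68) to (404,505). The box crop has rim corners at (32,90), (718,33), (750,455), (32,520). The inner divider edges run from (202,100) to (212,475) on the left and from (567,72) to (583,440) on the right.

```bash
python3 - <<'E'
from h import *
d=snapshot("top"); np.set_printoptions(precision=4,suppress=True)
s=600/110
R=[at(d,320+u/s,160+v/s,.030) for u,v in((70,135),(428,55),(553,472),(185,560))]
H=[at(d,320+u/s,160+v/s,.079) for u,v in((281,70),(404,503))]
B=[at(d,75+u/4.2,170+v/4.2,.1) for u,v in((32,90),(718,33),(750,455),(32,520))]
D=[at(d,75+u/4.2,170+v/4.2,.098) for u,v in((202,100),(212,475),(567,72),(583,440))]
def rep(n,P):
    P=np.array(P); print(n,P[:,:2].tolist(),"c",P.mean(0),"edges",np.linalg.norm(P-np.roll(P,-1,0),axis=1))
    for a,b in zip(P,np.roll(P,-1,0)): print("  ang",np.degrees(np.arctan2(*(b-a)[[1,0]])))
rep("rim",R);rep("handle",H);rep("box",B);rep("div",D)
for n,(u,v),z in (("spool",(264,214),.04),("tan",(207,126),.04),("tape",(282,301),.016),):print(n,at(d,u,v,z))
E
```

```text
rim [[0.6049884232476964, -0.15175161747477767], [0.6284764644899143, -0.30078326760651564], [0.45746693236202773, -0.3272873842458964], [0.43318546165647054, -0.1793758806496728]] c [ 0.531  -0.2398  0.03  ] edges [0.1509 0.1731 0.1499 0.174 ]
  ang -81.04360550888732
  ang -171.19003944430864
  ang 99.32264595283912
  ang 9.134426437723373
handle [[0.6149799926096191, -0.22620052411386996], [0.4478854558983202, -0.25184125095595483]] c [ 0.5314 -0.239   0.079 ] edges [0.1691 0.1691]
  ang -171.2759886800592
  ang 8.724011319940788
box [[0.6107649991678884, 0.36996471084095556], [0.6168240325264129, 0.03699583227963062], [0.4154099687917501, 0.03390241699279141], [0.4081089012384469, 0.36556738913874676]] c [0.5128 0.2016 0.1   ] edges [0.333  0.2014 0.3317 0.2027]
  ang -88.9575039854483
  ang -179.12009269384512
  ang 91.26107017733881
  ang 1.2430341229322777
div [[0.6007551743635946, 0.28844662050623704], [0.42286851866995384, 0.28347441183994304], [0.602786444456533, 0.11138296166571085], [0.42734865276404554, 0.11107030503494136]] c [0.5134 0.1986 0.098 ] edges [0.178  0.249  0.1754 0.2481]
  ang -178.39891074386333
  ang -43.72631190370789
  ang -179.89789037902347
  ang 45.648386126369076
spool [0.5486 0.0045 0.04  ]
tan [0.7568 0.1193 0.04  ]
tape [ 0.3638 -0.0214  0.016 ]
```

Request:
arm_command(
  rows=[
    [0,0,0,0,0,5.8,1],
    [0,0,0,0,0,5.8,1],
    [2.2,-2,0,0,0,0,1],
    [2.2,-2,0,0,0,0,1],
    [2.2,-2,0,0,0,0,1],
    [2.2,-2,0,0,0,0,1],
    [2.2,-2,0,0,0,0,1],
    [2.2,-2,0,0,0,0,1],
    [2.2,-2,0,0,0,0,1],
    [2.2,-2,0,0,0,0,1],
  ],
)

```text
t: 1.2
tcp_pos: [0.3782, -0.4217, 0.4046]
ee_rot: [0.997, 0.079, -0.0, -0.0]
force: [0.6, -0.6, 0.0]
grip_width: 0.087
grip_force: 0.0
```

Request:
arm_command(
  rows=[
    [2.2,-2,0.7,0,0,0,1],
    [2.2,-2,0.7,0,0,0,1],
    [2.2,-2,0.7,0,0,0,1],
    [2.2,-2,0.7,0,0,0,1],
    [2.2,-2,0.7,0,0,0,1],
    [2.2,-2,0.7,0,0,0,1],
    [2.2,-2,0.7,0,0,0,1],
    [2,-1.5,0.7,0,0,0,1],
    [0.5,0,0.4,0,0,0,1],
    [0,0,0,0,0,0,1],
  ],
)

```text
t: 2.2
tcp_pos: [0.5303, -0.2413, 0.3439]
ee_rot: [0.997, 0.079, -0.001, -0.0]
force: [0.1, -0.3, 0.2]
grip_width: 0.0868
grip_force: 0.0
```

```bash
cat >> h.py <<'E'
from scipy.spatial.transform import Rotation as Ro
np.set_printoptions(precision=4,suppress=True)
def st():
    s=telemetry.sense(); R=Ro.from_quat(s["ee_rot"]).as_matrix(); p=np.array(s["tcp_pos"])
    print("t",round(s["t"],2),"p",p,"toolx yaw",np.degrees(np.arctan2(R[1,0],R[0,0])).round(2),"tool z",R[:,2],"F",np.round(s["force"],2),"grip",s["grip_width"],s["grip_force"])
    return s,R,p
def to(tgt,yaw):
    s,R,p=st(); y=np.radians(yaw); T=np.array([[np.cos(y),np.sin(y),0],[np.sin(y),-np.cos(y),0],[0,0,-1.]])
    print("shift cm in current axes",R.T@(np.array(tgt)-p)*100,"in target axes",T.T@(np.array(tgt)-p)*100,"rotvec deg",Ro.from_matrix(R.T@T).as_rotvec(degrees=True))
E
python3 - <<'E'
from h import *
to((.5312,-.2393,.236),9.0)
d=snapshot("wrist"); cv2.imwrite("pics/w1.png",d["frame"])
print([np.round(px(d,p),1) for p in ((.615,-.2262,.079),(.4479,-.2518,.079),(.5312,-.2393,.079))])
E
```

```text
t 2.2 p [ 0.5303 -0.2413  0.3439] toolx yaw 9.11 tool z [-0.0014  0.0004 -1.    ] F [ 0.08 -0.33  0.22] grip 0.08683240481601592 0.0
shift cm in current axes [ 0.1359 -0.1795 10.786 ] in target axes [ 0.121  -0.187  10.7861] rotvec deg [-0.0382  0.0772  0.1076]
[array([253.9,  98. ]), array([253.3, 270.1]), array([253.9, 191.5])]
```

View pics/w1.png

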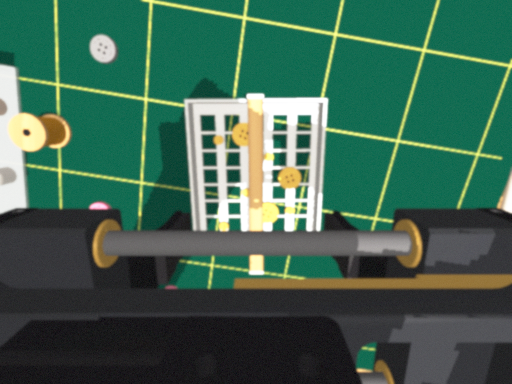

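The wrist view shows the bar running vertically at u≈256, from v=95 to v=272, within 2 px of my prediction. It's aligned and clear on both sides, so I'm descending.

Request:
arm_command(
  rows=[
    [0.1,-0.1,1.5,0,0,0,1],
    [0,0,1.5,0,0,0,1],
    [0,0,1.5,0,0,0,1],
    [0,0,1.5,0,0,0,1],
    [0,0,1.5,0,0,0,1],
    [0,0,1.2,0,0,0,1],
    [0,0,1,0,0,0,1],
    [0,0,0.7,0,0,0,1],
    [0,0,0.3,0,0,0,1],
    [0,0,0,0,0,0,1],
  ],
)

```text
t: 3.25
tcp_pos: [0.531, -0.2405, 0.2375]
ee_rot: [0.997, 0.079, -0.0, -0.0]
force: [0.3, -0.1, -0.3]
grip_width: 0.0869
grip_force: 0.0
```

Request:
arm_command(
  rows=[
    [0,0,0,0,0,0,0],
    [0,0,0,0,0,0,-0.3],
    [0,0,0,0,0,0,-0.5],
    [0,0,0,0,0,0,-0.6],
    [0,0,0,0,0,0,-0.7],
    [0,0,0,0,0,0,-1],
    [0,0,0,0,0,0,-1],
    [0,0,0,0,0,0,-1],
    [0,0,0,0,0,0,-1],
    [0,0,0,0,0,0,-1],
  ],
  squeeze=35,
)

```text
t: 4.25
tcp_pos: [0.5309, -0.2405, 0.2377]
ee_rot: [0.997, 0.079, -0.0, -0.0]
force: [-0.5, 5.1, 1.4]
grip_width: 0.0148
grip_force: 2.1
```

```bash
python3 - <<'E'
from h import *
st()
E
```

```text
t 4.25 p [ 0.5309 -0.2405  0.2377] toolx yaw 9.01 tool z [-0.0001  0.0002 -1.    ] F [-0.47  5.09  1.42] grip 0.01481614465737107 2.088517101947218
```

Still closing at the end of that call. I'll wait for the grip, then lift slowly.

Request:
arm_command(
  rows=[
    [0,0,0,0,0,0,-1],
    [0,0,0,0,0,0,-1],
    [0,0,0,0,0,0,-1],
    [0,0,0,0,0,0,-1],
    [0,0,-0.1,0,0,0,-1],
    [0,0,-0.2,0,0,0,-1],
    [0,0,-0.3,0,0,0,-1],
    [0,0,-0.5,0,0,0,-1],
    [0,0,-0.5,0,0,0,-1],
    [0,0,-0.3,0,0,0,-1],
  ],
)

```text
t: 5.25
tcp_pos: [0.5311, -0.2406, 0.2575]
ee_rot: [0.997, 0.079, 0.0, 0.0]
force: [-0.2, -0.1, -4.5]
grip_width: 0.0134
grip_force: 35.0
```

```bash
python3 - <<'E'
from h import *
st()
E
```

```text
t 5.25 p [ 0.5311 -0.2406  0.2575] toolx yaw 9.01 tool z [ 0.0009 -0.0005 -1.    ] F [-0.21 -0.05 -4.54] grip 0.01342849625994189 34.99310209415853
```

Request:
arm_command(
  rows=[
    [0,0,-0.4,0,0,0.3,-1],
    [0,0,-0.8,0,0,0.8,-1],
    [0,0,-1.2,0,0,0.9,-1],
    [0,0,-1.3,0,0,1,-1],
    [0,0,-1.3,0,0,1,-1],
    [0,0,-1.3,0,0,1,-1],
    [0,0,-1.3,0,0,1,-1],
    [0,0,-1.2,0,0,1,-1],
    [0,0,-0.8,0,0,0.6,-1],
    [0,0,-0.4,0,0,0.3,-1],
  ],
)

```text
t: 6.25
tcp_pos: [0.5311, -0.2405, 0.3579]
ee_rot: [1.0, 0.009, 0.001, 0.0]
force: [0.3, 0.3, -4.7]
grip_width: 0.0139
grip_force: 35.0
```

```bash
python3 - <<'E'
from h import *
to((.5128,.2016,.36),1.1)
E
```

```text
t 6.25 p [ 0.5311 -0.2405  0.3579] toolx yaw 1.08 tool z [ 0.0012 -0.0007 -1.    ] F [ 0.31  0.26 -4.73] grip 0.013866776807562502 34.992947252467275
shift cm in current axes [ -0.9949 -44.2415  -0.2433] in target axes [ -0.9815 -44.242   -0.2094] rotvec deg [ 0.0425 -0.0662 -0.0177]
```

Request:
arm_command(
  rows=[
    [0,-0.3,0,0,0,0,-1],
    [0,-0.6,0,0,0,0,-1],
    [0,-0.9,0,0,0,0,-1],
    [0,-1.2,0,0,0,0,-1],
    [0,-1.4,0,0,0,0,-1],
    [0,-1.4,0,0,0,0,-1],
    [0,-1.4,0,0,0,0,-1],
    [0,-1.4,0,0,0,0,-1],
    [0,-1.4,0,0,0,0,-1],
    [0,-1.4,0,0,0,0,-1],
  ],
)

```text
t: 7.25
tcp_pos: [0.5286, -0.1252, 0.3568]
ee_rot: [1.0, 0.01, 0.0, 0.0]
force: [-0.5, 0.1, -3.6]
grip_width: 0.0132
grip_force: 35.0
```

Request:
arm_command(
  rows=[
    [-0.1,-1.4,0,0,0,0,-1],
    [-0.1,-1.4,0,0,0,0,-1],
    [-0.1,-1.4,0,0,0,0,-1],
    [-0.1,-1.4,0,0,0,0,-1],
    [-0.1,-1.4,0,0,0,0,-1],
    [-0.1,-1.4,0,0,0,0,-1],
    [-0.1,-1.4,0,0,0,0,-1],
    [-0.1,-1.4,0,0,0,0,-1],
    [-0.1,-1.4,0,0,0,0,-1],
    [-0.1,-1.4,0,0,0,0,-1],
  ],
)

```text
t: 8.25
tcp_pos: [0.5159, 0.0144, 0.3567]
ee_rot: [1.0, 0.01, 0.0, 0.0]
force: [0.4, -0.2, -4.3]
grip_width: 0.0136
grip_force: 35.0
```

Request:
arm_command(
  rows=[
    [0,-1.4,0,0,0,0,-1],
    [0,-1.4,0,0,0,0,-1],
    [0,-1.4,0,0,0,0,-1],
    [0,-1.4,0,0,0,0,-1],
    [0,-1.4,0,0,0,0,-1],
    [0,-1.4,0,0,0,0,-1],
    [0,-1.4,0,0,0,0,-1],
    [0,-1.4,0,0,0,0,-1],
    [0,-1.4,0,0,0,0,-1],
    [0,-1.4,0,0,0,0,-1],
  ],
)

```text
t: 9.25
tcp_pos: [0.5132, 0.1543, 0.3567]
ee_rot: [1.0, 0.01, 0.0, 0.0]
force: [-0.2, -0.5, -4.1]
grip_width: 0.0137
grip_force: 35.0
```

Request:
arm_command(
  rows=[
    [0,-1.3,0,0,0,0,-1],
    [0,-1.1,0,0,0,0,-1],
    [0,-0.9,0,0,0,0,-1],
    [0,-0.7,0,0,0,0,-1],
    [0,-0.5,0,0,0,0,-1],
    [0,-0.3,0,0,0,0,-1],
    [0,0,0,0,0,0,-1],
    [0,0,0,0,0,0,-1],
    [0,0,0,0,0,0,-1],
    [0,0,0,0,0,0,-1],
  ],
)

```text
t: 10.25
tcp_pos: [0.5124, 0.2008, 0.3567]
ee_rot: [1.0, 0.009, 0.0, 0.0]
force: [-0.8, 0.3, -3.3]
grip_width: 0.0136
grip_force: 35.0
```

```bash
python3 - <<'E'
from h import *
to((.5128,.2016,.36),1.1)
w=snapshot("wrist"); d=snapshot("top"); s=snapshot("side")
f=d["frame"][160:310,75:275]
b=cv2.resize(f,None,fx=4,fy=4,interpolation=cv2.INTER_CUBIC); cv2.imwrite("pics/c3.png",b)
cv2.imwrite("pics/ws.png",np.vstack([cv2.resize(w["frame"],(400,300)),cv2.resize(s["frame"][90:240,150:350],(400,300))]))
E
```

```text
t 10.25 p [0.5124 0.2008 0.3567] toolx yaw 1.07 tool z [ 0.     -0.0004 -1.    ] F [-0.81  0.26 -3.29] grip 0.013633061630109529 34.99291827902198
shift cm in current axes [ 0.0394 -0.0821 -0.3296] in target axes [ 0.0394 -0.0822 -0.3296] rotvec deg [ 0.0203 -0.0003 -0.0254]
```

View pics/c3.png

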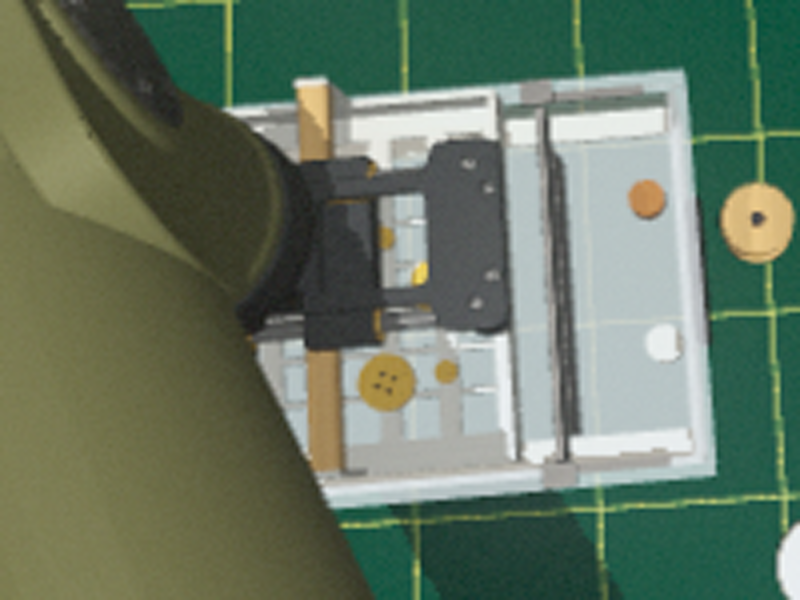

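View pics/ws.png

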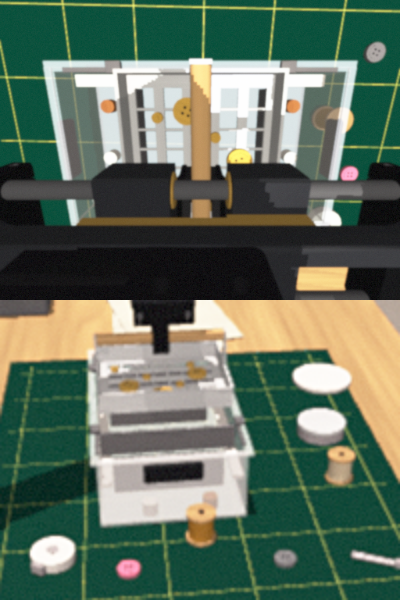

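The top view shows the sieve's right rim corners at about (497,92) and (517,460). The bar ends are at (312,80) and (327,470), and the box corners at (683,70) and (714,473). The parts are still in the sieve, and in the wrist view the tray sits between the dividers.

```bash
python3 - <<'E'
from h import *
s,R,p=st(); d=snapshot("top"); zb=p[2]-.2362; print("zb",zb)
g=lambda u,v,z: at(d,75+u/4,160+v/4,z)
for n,P,z in (("rim",((497,92),(517,460)),zb+.028),("bar",((312,82),(327,470)),zb+.077),("box",((683,70),(714,473)),.1),("ledgeinner",((520,145),(565,438)),.062)):
    a,b=g(*P[0],z),g(*P[1],z); print(n,a,b,"mid",(a+b)/2,"len",np.linalg.norm(a-b))
# wall/rim edges predicted for the box/sieve
E
```

```text
t 10.4 p [0.5124 0.201  0.3567] toolx yaw 1.1 tool z [ 0.0001 -0.0002 -1.    ] F [ 0.53  0.64 -4.23] grip 0.013604802685938992 34.99291819520295
zb 0.12053605672934994
rim [0.6012 0.1257 0.1485] [0.4278 0.1226 0.1485] mid [0.5145 0.1241 0.1485] len 0.1734222283820963
bar [0.6    0.2015 0.1975] [0.4286 0.1972 0.1975] mid [0.5143 0.1993 0.1975] len 0.1713841394995116
box [0.6176 0.0374 0.1   ] [0.4156 0.034  0.1   ] mid [0.5166 0.0357 0.1   ] len 0.20205051349396225
ledgeinner [0.5917 0.127  0.062 ] [0.4378 0.1099 0.062 ] mid [0.5147 0.1185 0.062 ] len 0.15487131545244429
```

The sieve's mid-x and yaw match the box to within 0.3 mm. I'm lowering it.

Request:
arm_command(
  rows=[
    [0,0,0.3,0,0,0,-1],
    [0,0,0.6,0,0,0,-1],
    [0,0,0.9,0,0,0,-1],
    [0,0,0.9,0,0,0,-1],
    [0,0,0.8,0,0,0,-1],
    [0,0,0.6,0,0,0,-1],
    [0,0,0.4,0,0,0,-1],
    [0,0,0.3,0,0,0,-1],
    [0,0,0.2,0,0,0,-1],
    [0,0,0,0,0,0,-1],
  ],
)

```text
t: 11.45
tcp_pos: [0.5123, 0.2012, 0.3066]
ee_rot: [1.0, 0.01, -0.0, 0.0]
force: [-0.8, -0.2, -4.1]
grip_width: 0.0133
grip_force: 35.0
```

Request:
arm_command(
  rows=[
    [0,0,0.1,0,0,0,-1],
    [0,0,0.1,0,0,0,-1],
    [0,0,0.1,0,0,0,-1],
    [0,0,0.1,0,0,0,-1],
    [0,0,0.05,0,0,0,-1],
    [0,0,0.05,0,0,0,-1],
    [0,0,0,0,0,0,-1],
    [0,0,0,0,0,0,-1],
    [0,0,0,0,0,0,-1],
    [0,0,0,0,0,0,-1],
  ],
)

```text
t: 12.45
tcp_pos: [0.5123, 0.2012, 0.3018]
ee_rot: [1.0, 0.01, 0.0, 0.0]
force: [-0.6, -0.2, -4.6]
grip_width: 0.0135
grip_force: 35.0
```

```bash
python3 - <<'E'
from h import *
st()
E
```

```text
t 12.45 p [0.5123 0.2012 0.3018] toolx yaw 1.12 tool z [ 0.0001 -0.0001 -1.    ] F [-0.62 -0.22 -4.58] grip 0.013459686890105974 34.992954460904
```

Request:
arm_command(
  rows=[
    [0,0,0.05,0,0,0,-1],
    [0,0,0,0,0,0,-1],
    [0,0,0.05,0,0,0,-1],
    [0,0,0,0,0,0,-1],
    [0,0,0.05,0,0,0,-1],
    [0,0,0,0,0,0,-1],
    [0,0,0.05,0,0,0,-1],
    [0,0,0,0,0,0,-1],
    [0,0,0,0,0,0,-1],
    [0,0,0,0,0,0,-1],
  ],
)

```text
t: 13.45
tcp_pos: [0.5123, 0.2012, 0.2997]
ee_rot: [1.0, 0.01, 0.0, 0.0]
force: [-0.5, 0.6, -4.3]
grip_width: 0.0138
grip_force: 35.0
```

```bash
python3 - <<'E'
from h import *
st()
E
```

```text
t 13.45 p [0.5123 0.2012 0.2997] toolx yaw 1.11 tool z [ 0. -0. -1.] F [-0.54  0.6  -4.32] grip 0.013785745033970601 34.99276667833328
```

Request:
arm_command(
  rows=[
    [0,0,0.05,0,0,0,-1],
    [0,0,0,0,0,0,-1],
    [0,0,0.05,0,0,0,-1],
    [0,0,0,0,0,0,-1],
    [0,0,0,0,0,0,-1],
    [0,0,0,0,0,0,-1],
    [0,0,0,0,0,0,-1],
    [0,0,0,0,0,0,-1],
    [0,0,0,0,0,0,-1],
    [0,0,0,0,0,0,-1],
  ],
)

```text
t: 14.45
tcp_pos: [0.5124, 0.2012, 0.2989]
ee_rot: [1.0, 0.01, 0.0, 0.0]
force: [-1.9, -1.3, 2.6]
grip_width: 0.0136
grip_force: 35.0
```

```bash
python3 - <<'E'
from h import *
st()
E
```

```text
t 14.45 p [0.5124 0.2012 0.2989] toolx yaw 1.11 tool z [ 0.0003 -0.0001 -1.    ] F [-1.86 -1.32  2.61] grip 0.013613545492728665 34.993524458259344
```

Request:
arm_command(
  rows=[
    [0,-0.1,0,0,0,0,-1],
    [0,-0.1,0,0,0,0,-1],
    [0,-0.1,0,0,0,0,-1],
    [0,-0.1,0,0,0,0,-1],
    [0,-0.1,0,0,0,0,-1],
    [0,-0.1,0,0,0,0,-1],
    [0,-0.1,0,0,0,0,-1],
    [0,-0.05,0,0,0,0,-1],
    [0,-0.05,0,0,0,0,-1],
    [0,0,0,0,0,0,-1],
  ],
)

```text
t: 15.45
tcp_pos: [0.5122, 0.2093, 0.2988]
ee_rot: [1.0, 0.01, 0.0, -0.0]
force: [0.1, -2.0, 4.9]
grip_width: 0.0138
grip_force: 35.0
```

Request:
arm_command(
  rows=[
    [0,-0.05,0,0,0,0,-1],
    [0,0,0,0,0,0,-1],
    [0,-0.05,0,0,0,0,-1],
    [0,0,0,0,0,0,-1],
    [0,-0.05,0,0,0,0,-1],
    [0,0,0,0,0,0,-1],
    [0,0,0,0,0,0,-1],
    [0,0,0,0,0,0,-1],
    [0,0,0,0,0,0,-1],
    [0,0,0,0,0,0,-1],
  ],
)

```text
t: 16.45
tcp_pos: [0.5121, 0.2108, 0.2988]
ee_rot: [1.0, 0.01, 0.0, -0.0]
force: [0.1, -2.4, 4.1]
grip_width: 0.0132
grip_force: 35.0
```

```bash
python3 - <<'E'
from h import *
st()
E
```

```text
t 16.45 p [0.5121 0.2108 0.2988] toolx yaw 1.12 tool z [ 0.  0. -1.] F [ 0.11 -2.36  4.14] grip 0.013249065349688841 34.9935835506767
```

Request:
arm_command(
  rows=[
    [0,-0.05,-0.02,0,0,0,-1],
    [0,-0.05,0,0,0,0,-1],
    [0,0,0,0,0,0,-1],
    [0,0,0,0,0,0,-1],
    [0,0,0,0,0,0,-1],
    [0,0,0,0,0,0,-1],
    [0,0,0,0,0,0,-1],
    [0,0,0,0,0,0,-1],
    [0,0,0,0,0,0,-1],
    [0,0,0,0,0,0,-1],
  ],
)

```text
t: 17.45
tcp_pos: [0.5121, 0.2118, 0.2989]
ee_rot: [1.0, 0.01, -0.0, -0.0]
force: [0.5, -2.1, 2.9]
grip_width: 0.0139
grip_force: 35.0
```

Request:
arm_command(
  rows=[
    [0,-0.05,0,0,0,0,-1],
    [0,-0.05,0,0,0,0,-1],
    [0,0,0,0,0,0,-1],
    [0,0,0,0,0,0,-1],
    [0,0,0,0,0,0,-1],
    [0,0,0,0,0,0,-1],
    [0,0,0,0,0,0,-1],
    [0,0,0,0,0,0,-1],
    [0,0,0,0,0,0,-1],
    [0,0,0,0,0,0,-1],
  ],
)

```text
t: 18.45
tcp_pos: [0.5121, 0.2127, 0.2989]
ee_rot: [1.0, 0.01, -0.0, 0.0]
force: [0.0, -2.7, 3.4]
grip_width: 0.0137
grip_force: 35.0
```

```bash
python3 - <<'E'
from h import *
st()
E
```

```text
t 18.45 p [0.5121 0.2127 0.2989] toolx yaw 1.12 tool z [-0.0001 -0.0002 -1.    ] F [ 0.05 -2.73  3.42] grip 0.013736351734529317 34.99378513544798
```

Request:
arm_command(
  rows=[
    [0,-0.05,0,0,0,0,-1],
    [0,-0.05,0,0,0,0,-1],
    [0,-0.05,0,0,0,0,-1],
    [0,0,0,0,0,0,-1],
    [0,0,0,0,0,0,-1],
    [0,0,0,0,0,0,-1],
    [0,0,0,0,0,0,-1],
    [0,0,0,0,0,0,-1],
    [0,0,0,0,0,0,-1],
    [0,0,0,0,0,0,-1],
  ],
)

```text
t: 19.45
tcp_pos: [0.5121, 0.2143, 0.2989]
ee_rot: [1.0, 0.01, 0.0, -0.0]
force: [0.7, -1.5, 2.8]
grip_width: 0.0135
grip_force: 35.0
```

```bash
python3 - <<'E'
from h import *
st()
E
```

```text
t 19.45 p [0.5121 0.2143 0.2989] toolx yaw 1.12 tool z [ 0.      0.0001 -1.    ] F [ 0.72 -1.53  2.82] grip 0.013509984795104388 34.9937139172107
```

Request:
arm_command(
  rows=[
    [0,-0.05,0,0,0,0,-1],
    [0,-0.05,0,0,0,0,-1],
    [0,-0.05,0,0,0,0,-1],
    [0,-0.05,0,0,0,0,-1],
    [0,0,0,0,0,0,-1],
    [0,0,0,0,0,0,-1],
    [0,0,0,0,0,0,-1],
    [0,0,0,0,0,0,-1],
    [0,0,0,0,0,0,-1],
    [0,0,0,0,0,0,-1],
  ],
)

```text
t: 20.45
tcp_pos: [0.5121, 0.2157, 0.2989]
ee_rot: [1.0, 0.01, -0.0, 0.001]
force: [-1.6, -5.8, 3.3]
grip_width: 0.0134
grip_force: 35.0
```

```bash
python3 - <<'E'
from h import *
st()
E
```

```text
t 20.45 p [0.5121 0.2157 0.2989] toolx yaw 1.09 tool z [-0.0003 -0.0011 -1.    ] F [-1.55 -5.78  3.25] grip 0.01337053811571955 35.000517005100846
```

Left contact is at TCP y≈0.214. Now I'll feel for the right divider.

Request:
arm_command(
  rows=[
    [0,0.2,0,0,0,0,-1],
    [0,0.3,0,0,0,0,-1],
    [0,0.3,0,0,0,0,-1],
    [0,0.4,0,0,0,0,-1],
    [0,0.4,0,0,0,0,-1],
    [0,0.3,0,0,0,0,-1],
    [0,0.3,0,0,0,0,-1],
    [0,0.2,0,0,0,0,-1],
    [0,0,0,0,0,0,-1],
    [0,0,0,0,0,0,-1],
  ],
)

```text
t: 21.45
tcp_pos: [0.5126, 0.1918, 0.2989]
ee_rot: [1.0, 0.01, 0.0, 0.0]
force: [0.0, 0.2, 2.7]
grip_width: 0.0133
grip_force: 35.0
```

Request:
arm_command(
  rows=[
    [0,0.05,0,0,0,0,-1],
    [0,0.05,0,0,0,0,-1],
    [0,0.05,0,0,0,0,-1],
    [0,0.05,0,0,0,0,-1],
    [0,0,0,0,0,0,-1],
    [0,0,0,0,0,0,-1],
    [0,0,0,0,0,0,-1],
    [0,0,0,0,0,0,-1],
    [0,0,0,0,0,0,-1],
    [0,0,0,0,0,0,-1],
  ],
)

```text
t: 22.45
tcp_pos: [0.5125, 0.1902, 0.2989]
ee_rot: [1.0, 0.01, 0.0, 0.0]
force: [0.6, 2.9, 3.2]
grip_width: 0.0134
grip_force: 35.0
```

```bash
python3 - <<'E'
from h import *
st()
E
```

```text
t 22.45 p [0.5125 0.1902 0.2989] toolx yaw 1.12 tool z [ 0. -0. -1.] F [0.57 2.94 3.19] grip 0.013414898817155251 34.99392424710095
```

Request:
arm_command(
  rows=[
    [0,0.05,0,0,0,0,-1],
    [0,0.05,0,0,0,0,-1],
    [0,0.05,0,0,0,0,-1],
    [0,0.05,0,0,0,0,-1],
    [0,0,0,0,0,0,-1],
    [0,0,0,0,0,0,-1],
    [0,0,0,0,0,0,-1],
    [0,0,0,0,0,0,-1],
    [0,0,0,0,0,0,-1],
    [0,0,0,0,0,0,-1],
  ],
)

```text
t: 23.45
tcp_pos: [0.5126, 0.1881, 0.2989]
ee_rot: [1.0, 0.01, -0.0, 0.0]
force: [-0.6, 1.9, 2.5]
grip_width: 0.0136
grip_force: 35.0
```

Request:
arm_command(
  rows=[
    [0,0.05,0,0,0,0,-1],
    [0,0.05,0,0,0,0,-1],
    [0,0.05,0,0,0,0,-1],
    [0,0,0,0,0,0,-1],
    [0,0,0,0,0,0,-1],
    [0,0,0,0,0,0,-1],
    [0,0,0,0,0,0,-1],
    [0,0,0,0,0,0,-1],
    [0,0,0,0,0,0,-1],
    [0,0,0,0,0,0,-1],
  ],
)

```text
t: 24.45
tcp_pos: [0.5126, 0.1868, 0.2989]
ee_rot: [1.0, 0.01, 0.0, -0.0]
force: [0.6, 3.6, 2.1]
grip_width: 0.0133
grip_force: 35.0
```

```bash
python3 - <<'E'
from h import *
st()
E
```

```text
t 24.45 p [0.5126 0.1868 0.2989] toolx yaw 1.12 tool z [ 0.0001  0.     -1.    ] F [0.62 3.63 2.1 ] grip 0.013272819161641981 34.997355630621314
```

Request:
arm_command(
  rows=[
    [0,0.05,0,0,0,0,-1],
    [0,0.05,0,0,0,0,-1],
    [0,0,0,0,0,0,-1],
    [0,0,0,0,0,0,-1],
    [0,0,0,0,0,0,-1],
    [0,0,0,0,0,0,-1],
    [0,0,0,0,0,0,-1],
    [0,0,0,0,0,0,-1],
    [0,0,0,0,0,0,-1],
    [0,0,0,0,0,0,-1],
  ],
)

```text
t: 25.45
tcp_pos: [0.5126, 0.186, 0.299]
ee_rot: [1.0, 0.01, 0.0, -0.0]
force: [0.9, 5.2, 2.1]
grip_width: 0.0135
grip_force: 35.0
```

```bash
python3 - <<'E'
from h import *
st()
E
```

```text
t 25.45 p [0.5126 0.186  0.299 ] toolx yaw 1.13 tool z [ 0.0003  0.0005 -1.    ] F [0.86 5.19 2.08] grip 0.013482414173355349 35.00026037916541
```

The free travel is TCP y from about 0.1873 to 0.2140. I'm starting the strokes, each brisk in the middle and slow into a light tap.

Request:
arm_command(
  rows=[
    [0,-2.2,0,0,0,0,-1],
    [0,-0.5,0,0,0,0,-1],
    [0,-0.2,0,0,0,0,-1],
    [0,2.2,0,0,0,0,-1],
    [0,0.5,0,0,0,0,-1],
    [0,0.2,0,0,0,0,-1],
    [0,-2.2,0,0,0,0,-1],
    [0,-0.5,0,0,0,0,-1],
    [0,-0.2,0,0,0,0,-1],
    [0,0,0,0,0,0,-1],
  ],
)

```text
t: 26.45
tcp_pos: [0.512, 0.2143, 0.2988]
ee_rot: [1.0, 0.01, -0.0, 0.001]
force: [-0.0, -0.5, 4.6]
grip_width: 0.0135
grip_force: 35.0
```

```bash
python3 - <<'E'
from h import *
st()
w=snapshot("wrist"); s=snapshot("side")
cv2.imwrite("pics/x1.png",np.vstack([cv2.resize(w["frame"][30:200,100:420],(560,298)),cv2.resize(s["frame"][100:220,170:290],(300,300),interpolation=cv2.INTER_CUBIC).repeat(1,0) if 0 else cv2.copyMakeBorder(cv2.resize(s["frame"][100:220,170:290],(300,300),interpolation=cv2.INTER_CUBIC),0,0,0,260,0)]))
E
```

```text
t 26.45 p [0.512  0.2143 0.2988] toolx yaw 1.12 tool z [-0.0008 -0.0011 -1.    ] F [-0.03 -0.48  4.57] grip 0.013486474819141883 34.996438482776284
```

View pics/x1.png

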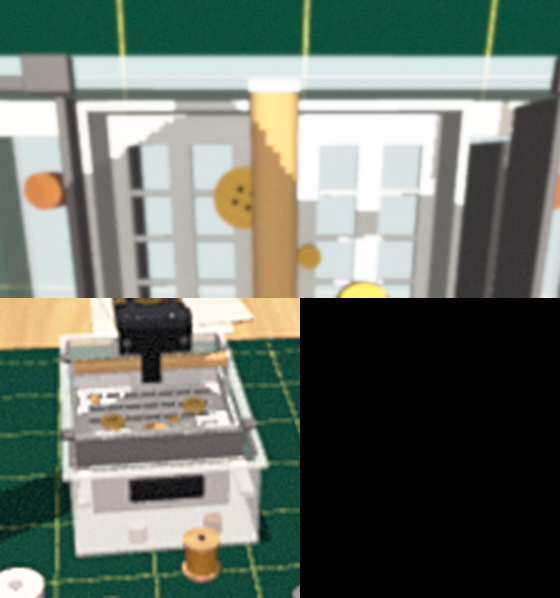

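Request:
arm_command(
  rows=[
    [0,2.4,0,0,0,0,-1],
    [0,0.4,0,0,0,0,-1],
    [0,0.1,0,0,0,0,-1],
    [0,-2.4,0,0,0,0,-1],
    [0,-0.4,0,0,0,0,-1],
    [0,-0.2,0,0,0,0,-1],
    [0,2.4,0,0,0,0,-1],
    [0,0.4,0,0,0,0,-1],
    [0,0.2,0,0,0,0,-1],
    [0,0,0,0,0,0,-1],
  ],
)

```text
t: 27.55
tcp_pos: [0.5127, 0.1862, 0.299]
ee_rot: [1.0, 0.01, 0.0, -0.0]
force: [1.0, 2.0, 3.0]
grip_width: 0.0137
grip_force: 35.0
```

Request:
arm_command(
  rows=[
    [0,-2.4,0,0,0,0,-1],
    [0,-0.4,0,0,0,0,-1],
    [0,-0.2,0,0,0,0,-1],
    [0,2.4,0,0,0,0,-1],
    [0,0.4,0,0,0,0,-1],
    [0,0.2,0,0,0,0,-1],
    [0,-2.4,0,0,0,0,-1],
    [0,-0.4,0,0,0,0,-1],
    [0,-0.2,0,0,0,0,-1],
    [0,0,0,0,0,0,-1],
  ],
)

```text
t: 28.55
tcp_pos: [0.5119, 0.2154, 0.2988]
ee_rot: [1.0, 0.01, -0.0, 0.0]
force: [-0.8, 0.5, 4.2]
grip_width: 0.0134
grip_force: 35.0
```

```bash
python3 - <<'E'
from h import *
st()
w=snapshot("wrist"); s=snapshot("side"); t=snapshot("top")
a=cv2.resize(w["frame"][40:260,130:390],(400,338),interpolation=cv2.INTER_CUBIC)
b=cv2.resize(s["frame"][100:210,170:290],(400,367),interpolation=cv2.INTER_CUBIC)[:338]
c=cv2.resize(t["frame"][170:300,75:275],(400,260),interpolation=cv2.INTER_CUBIC)
cv2.imwrite("pics/x2.png",np.vstack([np.hstack([a,b]),np.hstack([c,c*0])]))
E
```

```text
t 28.55 p [0.5119 0.2154 0.2988] toolx yaw 1.12 tool z [-0.0008 -0.0007 -1.    ] F [-0.76  0.46  4.18] grip 0.013433191353438104 35.00189990736544
```

View pics/x2.png

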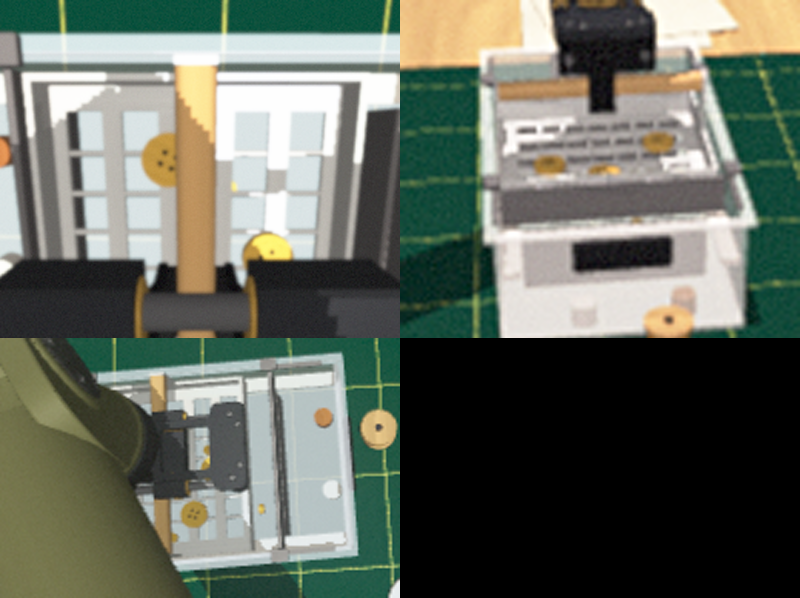

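In the top crop, one stud has dropped onto the box floor at (262,508), and possibly others. The dividers are in place. I'll keep shaking.

Request:
arm_command(
  rows=[
    [0,2.5,0,0,0,0,-1],
    [0,0.3,0,0,0,0,-1],
    [0,0.2,0,0,0,0,-1],
    [0,-2.5,0,0,0,0,-1],
    [0,-0.3,0,0,0,0,-1],
    [0,-0.2,0,0,0,0,-1],
    [0,2.5,0,0,0,0,-1],
    [0,0.3,0,0,0,0,-1],
    [0,0.2,0,0,0,0,-1],
    [0,0,0,0,0,0,-1],
  ],
)

```text
t: 29.7
tcp_pos: [0.5126, 0.186, 0.299]
ee_rot: [1.0, 0.01, 0.0, -0.0]
force: [0.1, 0.8, 3.7]
grip_width: 0.0137
grip_force: 35.0
```

Request:
arm_command(
  rows=[
    [0,-2.5,0,0,0,0,-1],
    [0,-0.3,0,0,0,0,-1],
    [0,-0.2,0,0,0,0,-1],
    [0,2.5,0,0,0,0,-1],
    [0,0.3,0,0,0,0,-1],
    [0,0.2,0,0,0,0,-1],
    [0,-2.5,0,0,0,0,-1],
    [0,-0.3,0,0,0,0,-1],
    [0,-0.2,0,0,0,0,-1],
    [0,0,0,0,0,0,-1],
  ],
)

```text
t: 30.7
tcp_pos: [0.512, 0.2155, 0.2989]
ee_rot: [1.0, 0.01, -0.0, 0.0]
force: [0.7, -0.6, 3.3]
grip_width: 0.0139
grip_force: 35.0
```

Request:
arm_command(
  rows=[
    [0,2.5,0,0,0,0,-1],
    [0,0.3,0,0,0,0,-1],
    [0,0.2,0,0,0,0,-1],
    [0,-2.5,0,0,0,0,-1],
    [0,-0.3,0,0,0,0,-1],
    [0,-0.2,0,0,0,0,-1],
    [0,2.5,0,0,0,0,-1],
    [0,0.3,0,0,0,0,-1],
    [0,0.2,0,0,0,0,-1],
    [0,0,0,0,0,0,-1],
  ],
)

```text
t: 31.7
tcp_pos: [0.5126, 0.186, 0.299]
ee_rot: [1.0, 0.01, 0.0, -0.0]
force: [0.4, 2.0, 3.0]
grip_width: 0.0139
grip_force: 35.0
```

```bash
python3 - <<'E'
from h import *
st()
w=snapshot("wrist"); s=snapshot("side"); t=snapshot("top")
a=cv2.resize(w["frame"][40:260,130:390],(400,338),interpolation=cv2.INTER_CUBIC)[:260]
c=cv2.resize(t["frame"][170:300,75:275],(400,260),interpolation=cv2.INTER_CUBIC)
b=cv2.resize(s["frame"][110:160,180:280],(680,340),interpolation=cv2.INTER_CUBIC)
cv2.imwrite("pics/x3.png",np.vstack([np.hstack([a,c]),cv2.copyMakeBorder(b,0,0,0,120,0)]))
E
```

```text
t 31.7 p [0.5126 0.186  0.299 ] toolx yaw 1.11 tool z [ 0.0004  0.0003 -1.    ] F [0.35 1.97 3.01] grip 0.013920774256792426 35.00143856741488
```

View pics/x3.png

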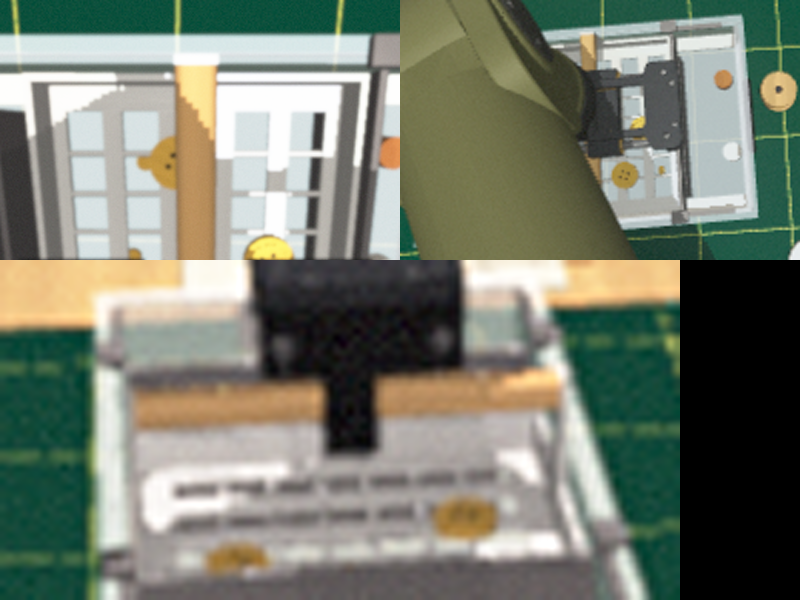

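The wrist crop shows a small disc next to a button at (148,162) and another at (134,254), so I can't yet tell whether those studs are in the sieve or below it. That was my tenth viewed picture. I'll do more strokes and then count with colour segmentation.

Request:
arm_command(
  rows=[
    [0,-2.6,0,0,0,0,-1],
    [0,-0.2,0,0,0,0,-1],
    [0,-0.2,0,0,0,0,-1],
    [0,2.6,0,0,0,0,-1],
    [0,0.2,0,0,0,0,-1],
    [0,0.2,0,0,0,0,-1],
    [0,-2.6,0,0,0,0,-1],
    [0,-0.2,0,0,0,0,-1],
    [0,-0.2,0,0,0,0,-1],
    [0,0,0,0,0,0,-1],
  ],
)

```text
t: 32.85
tcp_pos: [0.512, 0.2155, 0.2988]
ee_rot: [1.0, 0.01, -0.0, 0.0]
force: [-0.8, -0.8, 4.2]
grip_width: 0.0137
grip_force: 35.0
```

```bash
cat >> h.py <<'E'
def blobs(name,zs=(.07,.008),amin=6):
    d=snapshot(name); hsv=cv2.cvtColor(d["frame"],cv2.COLOR_BGR2HSV)
    m=cv2.inRange(hsv,(15,110,70),(32,255,255))
    n,l,S,C=cv2.connectedComponentsWithStats(m)
    for i in range(1,n):
        if S[i,4]<amin: continue
        P=[at(d,*C[i],z) for z in zs]
        if any(.40<p[0]<.625 and .09<p[1]<.31 for p in P):
            print(name,C[i].round(1),"A",S[i,4],"bb",S[i,2:4],"rgb",d["frame"][l==i].mean(0)[::-1].round(),"sieve",P[0][:2],"floor",P[1][:2])
E
python3 - <<'E'
from h import *
st()
for n in("wrist","top","side"): blobs(n)
E
```

```text
t 32.85 p [0.512  0.2155 0.2988] toolx yaw 1.12 tool z [-0.0005 -0.0002 -1.    ] F [-0.81 -0.83  4.15] grip 0.013731527965786002 35.001320829615
wrist [253.3 163.8] A 3524 bb [ 46 147] rgb [186. 145.  90.] sieve [0.546  0.2178] floor [0.5361 0.2185]
wrist [306.8 203. ] A 372 bb [31 15] rgb [219. 199.  95.] sieve [0.5142 0.1732] floor [0.495  0.1606]
wrist [220.3 244.6] A 283 bb [10 48] rgb [116.  90.  47.] sieve [0.4754 0.245 ] floor [0.4446 0.2538]
wrist [293.5 244.6] A 285 bb [10 48] rgb [116.  90.  47.] sieve [0.4766 0.1821] floor [0.4461 0.1722]
wrist [260.7 280.3] A 4147 bb [304  33] rgb [115.  90.  48.] sieve [0.4414 0.2095] floor [0.4005 0.2077]
top [153.6 199.9] A 68 bb [ 7 18] rgb [170. 141.  94.] sieve [0.5895 0.2339] floor [0.6017 0.2499]
top [178.  225.5] A 8 bb [3 4] rgb [158. 133.  73.] sieve [0.5322 0.1841] floor [0.5403 0.1966]
top [178.  233.3] A 7 bb [3 4] rgb [170. 148.  80.] sieve [0.5161 0.1845] floor [0.523 0.197]
top [168.  244.8] A 8 bb [3 6] rgb [120. 101.  62.] sieve [0.494  0.2056] floor [0.4992 0.2196]
top [156.3 262.5] A 161 bb [12 26] rgb [153. 127.  82.] sieve [0.4597 0.2301] floor [0.4625 0.2458]
top [171.4 258.9] A 126 bb [12 13] rgb [165. 138.  66.] sieve [0.4648 0.1992] floor [0.4679 0.2127]
top [205.4 255. ] A 8 bb [2 5] rgb [206. 180.  94.] sieve [0.4681 0.1299] floor [0.4715 0.1383]
side [246.3 142.7] A 42 bb [9 6] rgb [155. 120.  65.] sieve [0.5592 0.2241] floor [0.5698 0.3372]
side [213.7 149. ] A 38 bb [9 5] rgb [156. 120.  62.] sieve [0.4642 0.1969] floor [0.4642 0.3069]
side [230.2 150.5] A 13 bb [7 2] rgb [191. 153.  92.] sieve [0.5099 0.1836] floor [0.5151 0.2921]
```

Request:
arm_command(
  rows=[
    [0,2.6,0,0,0,0,-1],
    [0,0.2,0,0,0,0,-1],
    [0,0.2,0,0,0,0,-1],
    [0,-2.6,0,0,0,0,-1],
    [0,-0.2,0,0,0,0,-1],
    [0,-0.2,0,0,0,0,-1],
    [0,2.6,0,0,0,0,-1],
    [0,0.2,0,0,0,0,-1],
    [0,0.2,0,0,0,0,-1],
    [0,0,0,0,0,0,-1],
  ],
)

```text
t: 34.0
tcp_pos: [0.5126, 0.186, 0.2989]
ee_rot: [1.0, 0.01, 0.0, -0.0]
force: [0.1, 0.2, 2.2]
grip_width: 0.0138
grip_force: 35.0
```

```bash
python3 - <<'E'
from h import *
st()
for n in("wrist","top","side"): blobs(n)
E
```

```text
t 34.0 p [0.5126 0.186  0.2989] toolx yaw 1.11 tool z [ 0.0002  0.0002 -1.    ] F [0.09 0.21 2.21] grip 0.013779468742654781 35.000780671834946
wrist [253.  162.4] A 3660 bb [ 51 147] rgb [184. 144.  89.] sieve [0.5478 0.1886] floor [0.5384 0.1893]
wrist [306.3 203.2] A 350 bb [30 15] rgb [227. 209.  99.] sieve [0.5148 0.1441] floor [0.4955 0.1316]
wrist [217.  206.1] A 42 bb [7 7] rgb [154. 121.  62.] sieve [0.5109 0.2178] floor [0.4905 0.2273]
wrist [220.3 244.7] A 278 bb [10 48] rgb [115.  90.  47.] sieve [0.4761 0.2156] floor [0.4453 0.2244]
wrist [293.5 244.5] A 279 bb [10 48] rgb [115.  90.  47.] sieve [0.4775 0.1527] floor [0.4471 0.1428]
wrist [261.2 280.2] A 4138 bb [302  34] rgb [114.  89.  47.] sieve [0.4422 0.1796] floor [0.4013 0.1777]
top [168.8 198.7] A 76 bb [ 7 16] rgb [166. 138.  91.] sieve [0.59   0.2019] floor [0.6023 0.2156]
top [194.2 231.4] A 19 bb [6 5] rgb [220. 199.  97.] sieve [0.5178 0.1511] floor [0.5247 0.1612]
top [185.1 242.9] A 7 bb [2 6] rgb [115.  97.  60.] sieve [0.4955 0.1704] floor [0.5009 0.1818]
top [172.3 253. ] A 40 bb [ 6 11] rgb [145. 120.  79.] sieve [0.4767 0.1971] floor [0.4807 0.2105]
top [185.7 258. ] A 127 bb [13 13] rgb [165. 138.  66.] sieve [0.4647 0.1701] floor [0.4678 0.1815]
top [205.4 254.7] A 7 bb [2 4] rgb [168. 144.  77.] sieve [0.4687 0.1297] floor [0.4721 0.1382]
side [214.5 130.9] A 115 bb [27  7] rgb [178. 136.  93.] sieve [0.4699 0.3086] floor [0.4706 0.431 ]
side [247.2 147.2] A 39 bb [9 5] rgb [156. 120.  63.] sieve [0.5592 0.1978] floor [0.5698 0.3079]
side [213.8 153.3] A 25 bb [9 4] rgb [152. 117.  62.] sieve [0.4637 0.1728] floor [0.4637 0.2801]
```

Blobs that stay fixed while the sieve moves mean at least three studs are on the box floor, and the side view shows only the three buttons. I'll ease the sieve to mid-box, release it, back off and check with an unobstructed top view.

Request:
arm_command(
  rows=[
    [0,-0.1,0,0,0,0,-1],
    [0,-0.2,0,0,0,0,-1],
    [0,-0.3,0,0,0,0,-1],
    [0,-0.3,0,0,0,0,-1],
    [0,-0.3,0,0,0,0,-1],
    [0,-0.2,0,0,0,0,-1],
    [0,-0.1,0,0,0,0,-1],
    [0,0,-0.02,0,0,0,-1],
    [0,0,0,0,0,0,-1],
    [0,0,0,0,0,0,-1],
  ],
)

```text
t: 35.15
tcp_pos: [0.5123, 0.2009, 0.2991]
ee_rot: [1.0, 0.01, 0.0, -0.0]
force: [1.6, -0.5, 2.4]
grip_width: 0.0136
grip_force: 35.0
```

```bash
python3 - <<'E'
from h import *
st()
for n in("wrist","top","side"): blobs(n)
E
```

```text
t 35.15 p [0.5123 0.2009 0.2991] toolx yaw 1.12 tool z [ 0.      0.0005 -1.    ] F [ 1.61 -0.47  2.43] grip 0.013584184532061472 34.99302512034774
wrist [253.2 162.9] A 3577 bb [ 46 147] rgb [185. 145.  90.] sieve [0.547  0.2035] floor [0.5375 0.2042]
wrist [306.5 203.1] A 355 bb [30 15] rgb [225. 207.  99.] sieve [0.5144 0.159 ] floor [0.4952 0.1464]
wrist [230.5 206.8] A 56 bb [8 9] rgb [180. 142.  73.] sieve [0.51   0.2217] floor [0.4894 0.2278]
wrist [220.3 244.4] A 280 bb [10 49] rgb [115.  90.  47.] sieve [0.4759 0.2306] floor [0.4451 0.2394]
wrist [293.5 244.2] A 284 bb [10 49] rgb [115.  90.  47.] sieve [0.4773 0.1677] floor [0.447  0.1578]
wrist [261.3 280.2] A 4133 bb [302  34] rgb [114.  89.  48.] sieve [0.4417 0.1945] floor [0.4008 0.1926]
top [160.9 199.5] A 77 bb [ 7 15] rgb [165. 137.  91.] sieve [0.5893 0.2185] floor [0.6015 0.2334]
top [185.7 232.7] A 12 bb [4 4] rgb [199. 175.  87.] sieve [0.5163 0.1687] floor [0.5232 0.18  ]
top [163.5 256.9] A 97 bb [ 7 18] rgb [153. 127.  83.] sieve [0.4699 0.2153] floor [0.4733 0.23  ]
top [178.4 258.6] A 125 bb [12 13] rgb [163. 137.  66.] sieve [0.4645 0.185 ] floor [0.4675 0.1974]
side [246.7 144.8] A 40 bb [9 6] rgb [157. 122.  64.] sieve [0.5592 0.2119] floor [0.5698 0.3236]
side [213.7 151.6] A 41 bb [9 6] rgb [158. 122.  65.] sieve [0.4637 0.1823] floor [0.4637 0.2907]
side [231.3 152.8] A 9 bb [7 2] rgb [205. 162.  95.] sieve [0.5122 0.1708] floor [0.5176 0.2778]
```

Request:
arm_command(
  rows=[
    [0,0,-0.01,0,0,0,-0.7],
    [0,0,0,0,0,0,-0.6],
    [0,0,0,0,0,0,-0.4],
    [0,0,0,0,0,0,-0.2],
    [0,0,0,0,0,0,0],
    [0,0,0,0,0,0,0.2],
    [0,0,0,0,0,0,0.2],
    [0,0,-0.5,0,0,0,0.2],
    [0,0,-1,0,0,0,0.2],
    [0,0,-1.5,0,0,0,0.2],
  ],
)

```text
t: 36.3
tcp_pos: [0.5121, 0.2006, 0.3298]
ee_rot: [1.0, 0.01, -0.001, 0.0]
force: [0.9, 0.2, 0.6]
grip_width: 0.0521
grip_force: 0.0
```

Request:
arm_command(
  rows=[
    [0,0,-2,0,0,0,0.2],
    [0,0,-2,0,0,0,0.2],
    [0,0,-2,0,0,0,0.2],
    [0,2,-2,0,0,0,0.2],
    [0,4,-1,0,0,0,0.2],
    [0,4,0,0,0,0,0.2],
    [0,4,0,0,0,0,0.2],
    [0,4,0,0,0,0,0.2],
    [0,4,0,0,0,0,0.2],
    [0,4,0,0,0,0,0.2],
  ],
)

```text
t: 37.3
tcp_pos: [0.5172, -0.0606, 0.4211]
ee_rot: [1.0, 0.01, 0.001, 0.0]
force: [0.7, -0.4, -1.1]
grip_width: 0.0522
grip_force: 0.0
```

```bash
python3 - <<'E'
from h import *
st()
for n in("top","side"): blobs(n,amin=4)
E
```

```text
t 37.3 p [ 0.5172 -0.0606  0.4211] toolx yaw 1.13 tool z [ 0.0025 -0.0007 -1.    ] F [ 0.72 -0.41 -1.11] grip 0.05218188713213059 0.0
top [163.5 204.9] A 143 bb [12 38] rgb [174. 146.  95.] sieve [0.5774 0.2134] floor [0.5888 0.2279]
top [158.  213.1] A 17 bb [4 9] rgb [198. 168. 101.] sieve [0.561  0.2251] floor [0.5712 0.2405]
top [159.5 220. ] A 6 bb [3 4] rgb [196. 164. 110.] sieve [0.5463 0.2222] floor [0.5553 0.2374]
top [164.8 231.1] A 11 bb [ 2 10] rgb [181. 152. 102.] sieve [0.5225 0.2116] floor [0.5298 0.226 ]
top [189.7 235.6] A 123 bb [13 12] rgb [204. 181.  88.] sieve [0.5098 0.1606] floor [0.5162 0.1713]
top [164.8 240.5] A 6 bb [2 6] rgb [188. 158. 106.] sieve [0.5031 0.2119] floor [0.509  0.2264]
top [164.4 265.3] A 75 bb [ 9 30] rgb [189. 159. 105.] sieve [0.4529 0.2137] floor [0.4552 0.2283]
top [161.  253.4] A 5 bb [3 2] rgb [204. 173. 116.] sieve [0.4774 0.2202] floor [0.4814 0.2353]
top [178.5 258.7] A 126 bb [12 12] rgb [204. 182.  88.] sieve [0.4644 0.1848] floor [0.4675 0.1973]
top [162.2 257.5] A 4 bb [2 4] rgb [206. 175. 118.] sieve [0.4689 0.2178] floor [0.4723 0.2327]
side [248.3 144.4] A 25 bb [6 6] rgb [178. 139.  75.] sieve [0.5639 0.2134] floor [0.575  0.3253]
side [213.5 151.4] A 44 bb [10  6] rgb [233. 188. 100.] sieve [0.463  0.1837] floor [0.463  0.2923]
side [229.4 153.2] A 9 bb [7 2] rgb [242. 199. 112.] sieve [0.5068 0.1688] floor [0.5116 0.2757]
```

```bash
python3 - <<'E'
from h import *
d=snapshot("top"); f=d["frame"].astype(int)
hsv=cv2.cvtColor(d["frame"],cv2.COLOR_BGR2HSV)
H,S,V=[hsv[...,i].astype(int) for i in range(3)]
for v in range(192,280):
    print(v,"".join('#' if (15<=H[v,u]<=34 and S[v,u]>125 and V[v,u]>60) else '+' if (12<=H[v,u]<=36 and S[v,u]>70 and V[v,u]>60) else '.' for u in range(122,212)))
E
```

```text
192 ...................................++++++++...............................................
193 ...................................++++++++...............................................
194 ...................................++++++++...............................................
195 ...................................++++++++...............................................
196 ....................................+++++++...............................................
197 ....................................+++++++...............................................
198 ....................................+++++++...............................................
199 ....................................+++++++...............................................
200 ....................................+++++++...............................................
201 ....................................+++++++...............................................
202 ....................................+++++++...............................................
203 ....................................+++++++........
[... 6559 characters left out ...]
...................................
273 .......................................+++++++............................................
274 .......................................+++++++............................................
275 .......................................+++++++............................................
276 .......................................+++++++............................................
277 .......................................++.................................................
278 ..........................................................................................
279 ..........................................................................................
```

```bash
cat >> h.py <<'E'
def amap(name,x0,x1,y0,y1,z,step=.0022):
    # rectify plane z; rows: x decreasing, columns: y decreasing
    d=snapshot(name); f=d["frame"]; xs=np.arange(x1,x0,-step); ys=np.arange(y1,y0,-step)
    U=np.array([[px(d,(x,y,z)) for y in ys] for x in xs],np.float32)
    r=cv2.remap(f,U[...,0],U[...,1],cv2.INTER_LINEAR,borderValue=(255,0,255)); hsv=cv2.cvtColor(r,cv2.COLOR_BGR2HSV).astype(int)
    H,S,V=hsv[...,0],hsv[...,1],hsv[...,2]
    for i,x in enumerate(xs):
        print("%.3f "%x+"".join('?' if V[i,j]==255 and S[i,j]==255 and H[i,j]==150 else '#' if 15<=H[i,j]<=34 and S[i,j]>125 and V[i,j]>60 else '+' if 12<=H[i,j]<=36 and S[i,j]>70 and V[i,j]>60 else ' ' if V[i,j]<60 else '.' for j in range(len(ys))))
E
python3 - <<'E'
from h import *
d=snapshot("wrist"); print(np.array(d["cam_to_world"]))
print([np.round(px(d,(x,y,.07))) for x,y in((.6,.276),(.6,.126),(.425,.276),(.425,.126))])
E
```

```text
[[ 0.0128  0.9695  0.2447  0.5843]
 [-0.9999  0.0121  0.0042 -0.0629]
 [ 0.0011 -0.2447  0.9696  0.4002]
 [ 0.      0.      0.      1.    ]]
[array([-28., 104.]), array([ 98., 106.]), array([  4., 240.]), array([116., 241.])]
```

Request:
arm_command(
  rows=[
    [-1,-1,0,0,0,0,0.2],
    [-1,-1,0,0,0,0,0.2],
    [-1,-1,0,0,0,0,0.2],
    [-1,-1,0,0,0,0,0.2],
    [-1,-1,0,0,0,0,0.2],
    [-0.5,-0.5,0,0,0,0,0.2],
    [0,0,0,0,0,0,0.2],
    [0,0,0,0,0,0,0.2],
    [0,0,0,0,0,0,0.2],
    [0,0,0,0,0,0,0.2],
  ],
)

```text
t: 38.5
tcp_pos: [0.4616, -0.0059, 0.4191]
ee_rot: [1.0, 0.009, -0.0, -0.0]
force: [0.3, -0.3, -0.3]
grip_width: 0.0523
grip_force: 0.0
```

```bash
python3 - <<'E'
from h import *
st()
d=snapshot("wrist"); print([np.round(px(d,(x,y,.07))) for x,y in((.6,.276),(.6,.126),(.425,.276),(.425,.126))])
amap("wrist",.42,.605,.12,.285,.07)
E
```

```text
t 38.5 p [ 0.4616 -0.0059  0.4191] toolx yaw 1.06 tool z [-0.0003  0.0003 -1.    ] F [ 0.26 -0.34 -0.31] grip 0.052273454340837 0.0
[array([ 9., 51.]), array([142.,  54.]), array([ 38., 199.]), array([154., 201.])]
0.605 ..........++++++####+......................................................
0.603 ..........+++++++#+++......................................................
0.601 .........++++++++###+......................................................
0.598 .........+++++++###++......................................................
0.596 ..........+++++++###+......................................................
0.594 ..........++++++####+......................................................
0.592 ..........+++++++###+......................................................
0.590 ..........+++++++###+......................................................
0.587 ..........+++++++##++......................................................
0.585 ..........+++++++#+#+......................................................
0.583 ..........+++++++##++......................................
[... 5384 characters left out ...]
............................................
0.436 ............++++++###++....................................................
0.433 ............++++++####.....................................................
0.431 ...........+++++++###++....................................................
0.429 ...........+++++++###++....................................................
0.427 ...........+++++++###++....................................................
0.425 ...........++++++++##++....................................................
0.422 ...........+++++++####+....................................................
0.420 ...........++++++++##++....................................................
```

```bash
python3 - <<'E'
from h import *
w=snapshot("wrist"); t=snapshot("top"); s=snapshot("side")
for n,x,y in(("a",.497,.1935),("b",.537,.1653),("bulge",.459,.201)):
    p=at(w,*px(w,(x,y,.07)),.008); print(n,"floor",p[:2], "top px",np.round(px(t,p),1),"side",np.round(px(s,p),1))
for u,v in((180,225.5),(159,269.5),(168.5,218.5),(205.4,254.9)): print("top",u,v,"floor",at(t,u,v,.008)[:2],"sieve",at(t,u,v,.07)[:2])
# third wrist stud: bearings when TCP y=.186 at px(226,145): camera = present pose shifted
q=dict(w); M=np.array(w["cam_to_world"]); M[:3,3]+=np.array([.5126,.186,.2989])-np.array([.4616,-.0059,.4191]); q["cam_to_world"]=M
for u,v in((226,145),(217,206)): print("wrist",at(q,u,v,.008)[:2])
E
```

```text
a floor [0.491  0.2311] top px [162.9 248.8] side [223.5 161.1]
b floor [0.5386 0.1976] top px [177.6 226.3] side [240.3 166.1]
bulge floor [0.4459 0.24  ] top px [159.1 270. ] side [208.2 160.3]
top 180 225.5 floor [0.54   0.1921] sieve [0.532 0.18 ]
top 159 269.5 floor [0.447  0.2402] sieve [0.4453 0.2248]
top 168.5 218.5 floor [0.5573 0.2173] sieve [0.5481 0.2035]
top 205.4 254.9 floor [0.4717 0.1383] sieve [0.4683 0.1298]
wrist [0.5554 0.2172]
wrist [0.4904 0.2275]
```

All five studs are on the box floor, at (0.491,0.229), (0.539,0.195), (0.446,0.240), (0.556,0.217) and (0.472,0.138). Four are matched from two views, and the last stayed put in two top views while the sieve moved. Only the three buttons are left in the sieve, so I'm handing in.

```bash
python3 -c "
from cell import manip
print(manip.sign_off())"
```

```text
the job is handed in; nothing more can be done
None
```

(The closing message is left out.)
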